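# Open the filter cover of the bench dust collector

## Task

The dust collector's filter has to be checked: with a fingertip press its snap tab in until the cover is let go, then push the cover by its rib off its seat, along the runners until it comes up against the end stop and the filter lies open. Only press and push: do not grip the rib or lift the cover off the runners, and leave the things around the collector where they are.

Things in the scene. Friction and masses are not known exactly. Their poses are not given: they have to be found in the camera images.
- unit: Bench-top dust collector, a white box 150 mm (its x) by 248 mm (its y, -127 to +121), fixed on the bench. Origin on the bench; its y axis is the way the cover slides off. On top two runners at z = 100 mm, x = +-43 to 56 mm, carry the cover; the well between them is 86 mm wide. Guide walls 113 mm apart, 7 mm above the runners, run along both sides.
- seat (a point): Centre of the cover's seat over the filter, at runner height: unit x 0, y -50, z 100 mm. The filter opening is 70 mm long (y). Here two aluminium strips, 10 mm above the runners, hold down the cover's side edges (x beyond +-49.5 mm). Behind the cover a spring bar kicks it about 10 mm towards +y when the tab lets go; from then on the tab is trapped under the cover.
- end_stop (a point): Middle of the top edge of the end stop, a lip 7 mm high across the +y end of the run-out: unit x 0, y +113, z 107 mm. The opened cover's leading edge comes up against it.
- tab (a joint): Snap tab, a black sprung tongue 36 mm wide, 70 mm long in the middle of the run-out, hinged at its +y end (unit y +75 mm); its upright nose (4 mm thick, top at z 105 mm) stands before the cover's +y edge, at unit y +5.5 mm. Rad: 0 up, latched; 0.075 nose level with the runners, cover let go; 0.105 its stop. It springs up unless something is above it.
- tab_pad (a point): Where to press the snap tab, straight down: on the tongue's ribbed top, middle of its width, 28 mm from the nose's cover side, about 101 mm above the bench when latched; moves with the tongue. Takes 3 to 6 N; lets go about 3 mm down and meets its stop about 4.5 mm down.
- cover: Loose steel filter cover, a plate 110 x 110 x 5 mm, 0.42 kg, with an upright finger rib across its middle (64 mm along x, 8 mm thick along y, top 26 mm above the plate's underside). Origin at the centre of the underside, axes like the unit's. At unit y -50 mm when seated, about +58 mm against the end stop. Sliding it takes 1 to 3 N.
- cover_rib (a point): Middle of the top edge of the cover's finger rib; its -y face, to push on, is 4 mm behind, and the plate's top 21 mm below.
- burr_tray: Bystander: loose aluminium tray of burrs, 110 x 70 x 30 mm, on the bench beyond the unit's -y end. Origin at the centre of its underside.
- jar: Bystander: loose lidded jar, 52 mm across, 58 mm high, on the bench beyond the unit's +y end. Origin at the centre of its underside.
- handpiece: Bystander: loose handpiece upright in a steel block 70 x 60 mm, 178 mm high in all, near the unit's +x +y corner. Origin at the centre of its underside.
- bench_brush: Bystander: loose wooden brush lying along the unit's +x side on the bench.

How it is judged:
By the outcome, as a careful person would: the job done as asked, in the order asked, and still so for the second after the job is handed in, with the robot touching nothing.
It also fails if it takes over 42 s, if anything falls off the work surface, if the arm or the gripper's body presses on something with over 40 N, if the wrist force passes 120 N, or if a joint passes its speed limit or range.

## Robot

A 6-joint arm with a two-finger parallel gripper is mounted at the origin on the work surface. World frame = base frame: x ahead of the robot, y to its left, z up, the work surface at z = 0. Lengths are in m, angles in rad, forces in N, time in s.
With the tool pointing down it reaches from about 0.25 to 0.775 m from the base axis. Payload 4 kg.
Tool frame: the origin (TCP) lies between the finger pads; the fingertips stand 14 mm ahead of it and the grasp point (between the pads) lies 5 mm behind it; z points along the fingers, y is the line along which they close (so a half turn about z gives the same grasp; the last joint's range is limited). The gripper opens to 94 mm and grips with 3 to 60 N. Pads are 16 mm wide; open, the fingers measure 119 mm over their backs; the gripper's body (75 mm by 177 mm) begins 78 mm behind the grasp point.
Start: joints at [-1.322, 0.087, 1.371, -0, 1.684, -0.103], TCP at [0.19, -0.516, 0.22] pointing down, gripper open.
Joint ranges: [-3.1, 3.1], [-0.76, 2.03], [0.27, 2.55], [-1.08, 4.22], [0.17, 2.65], [-2.57, 2.57]. Speed limits (rad/s): [2.79, 2.79, 3.14, 3.14, 3.14, 3.14].

## Interface

Orientations are given as [roll, pitch, yaw] about the fixed x, y, z axes, in that order (R = Rz(yaw) Ry(pitch) Rx(roll)).
In Python, from bench import robot, snapshot gives the robot as it stands.
- The arm moves only by the tool carry_out, never from a script. Its argument "motion" is text: rows parted by semicolons, each of 4 numbers parted by spaces: the shift along the tool's x, y, z each as a share of 0.15 m, from -1 to 1, then the turn about the tool's z as a share of 180 degrees, from -1 to 1. A call has exactly 8 rows; each row is the pose to reach, as a shift and turn from the pose commanded when the call began, along the tool's axes at that moment, turning the shorter way round; what a row does not reach only later rows make up. A row lasts 1/10 s, in which the tool goes at most 50 mm and 8.59 degrees, less where a joint would pass 70% of its speed; a pose out of reach is approached as far as the arm can. A call with a number of a shift or a turn outside -1 to 1 is refused whole. A call with a gripper value outside its range is refused whole. "grip" is the opening, from -1 (shut) to 1 (fully open), set as the call begins (left out, the last holds). The fingers move at their own pace and stop on an object; the grip force is fixed at half the most. Time passes only in rows, so rows that repeat a pose let the fingers close, or fill a call up. It gives the time, the measured TCP pose, the force, the opening and the grip force at its end, in the units of the state.
- robot.get_obs(): the state, without advancing time (a new reading comes with each control period).
- snapshot(name): name is "side" or "top" or "wrist"; returns a dict with "image" (400x640x3 uint8, red, green, blue), "fx", "fy", "cx", "cy" (pixels), "pose" (4x4, takes a point from camera to world coordinates); the wrist camera has in their place "hand_eye" (4x4, takes a point from camera to tool coordinates, whose origin is the TCP and whose axes are the flange's). Camera axes: x right, y up, looking along -z (the intrinsics and any distortion apply to the point x, -y, -z); pixel columns grow to the right and rows downward; lengths in m; the calibration is good to about 2 mm. A picture is of the moment at which its call begins: read the wrist's pose just before it. There is no depth.
- robot.close_job(): hands the job in; it is judged then, once.
The state is a dict: "time": time; "joint_positions": joint angles; "qvel": joint speeds; "joint_torque": joint torques, N m; "tool_pos": TCP position; "ee_rot": TCP orientation; "wrist_force": force on the tool from outside, world axes, zero at the start; "wrist_torque": the same for the moment, N m; "width": finger opening in m; "finger_force": force on a finger pad.
Only numpy, scipy, OpenCV 4.12 (cv2) and the standard library are available. Lean on these libraries where they do the work, as an engineer would, in place of code of your own. Each camera call takes 0.05 s, during which the arm holds its last target. There are 200 camera calls.

## Working session

There is one attempt and no reset: what is moved stays moved. The work goes in short steps, Python scripts to look and compute and a tool call to move; the robot and the scene stay as the last step left them, time stands still between calls to the robot, and variables do not carry over. Pictures are saved under pics/ and viewed, at most 10 in all, crops included, and the job is handed in when it is done.

Besides the shell and the picture viewer there is one more tool, called after "Emit:" in YAML: its name, and indented under it one key for each argument. carry_out: Moves the arm, as the interface text tells. Shift numbers are shares of 0.15 m and turn numbers shares of 180 degrees, none past 1 either way. Its arguments: {"type":"object","properties":{"motion":{"type":"string"},"grip":{"type":"number"}},"required":["motion"]}

```bash
mkdir -p pics; python3 - <<'E'
from bench import robot, snapshot
import cv2, numpy as np
o=robot.get_obs(); print(o)
for n in ("top","side"):
    s=snapshot(n); cv2.imwrite(f"pics/{n}0.png",s["image"][:,:,::-1])
    print(n,{k:(np.round(v,4).tolist() if k=="pose" else v) for k,v in s.items() if k!="image"})
E
```

```text
{'time': 0.0, 'joint_positions': array([-1.32208530e+00,  8.79403599e-02,  1.37222925e+00, -2.58182569e-05,
        1.68356372e+00, -1.03096911e-01]), 'qvel': array([ 0.0013816 , -0.0002346 , -0.00116345,  0.00147324,  0.00148141,
        0.00101425]), 'joint_torque': array([-2.34961226e-04, -3.40185463e+01, -3.02427077e+01,  7.16696517e-02,
        3.30144411e-02, -1.67473645e-04]), 'tool_pos': array([ 0.18939239, -0.5158278 ,  0.21832481]), 'ee_rot': array([-3.13946071e+00, -1.94781385e-04,  3.51804857e-01]), 'wrist_force': array([-0.22379699, -0.1698588 ,  0.44797578]), 'wrist_torque': array([ 0.0131968 , -0.04628905, -0.03429746]), 'finger_force': 0.0, 'width': 0.0941583270374141}
top {'fx': 511.9900930668862, 'fy': 511.9900930668862, 'cx': 317.55224346694985, 'cy': 197.4202198401654, 'pose': [[0.0214, 0.9985, -0.0508, 0.5229], [-0.9997, 0.0207, -0.0156, 0.0332], [-0.0145, 0.0511, 0.9986, 1.1416], [0.0, 0.0, 0.0, 1.0]]}
side {'fx': 403.04027885255755, 'fy': 403.04027885255755, 'cx': 317.7174785409556, 'cy': 200.52252475385197, 'pose': [[0.9739, 0.145, -0.1747, 0.4009], [-0.227, 0.6038, -0.7641, -0.697], [-0.0053, 0.7838, 0.6209, 0.7146], [0.0, 0.0, 0.0, 1.0]]}
```

View pics/top0.png

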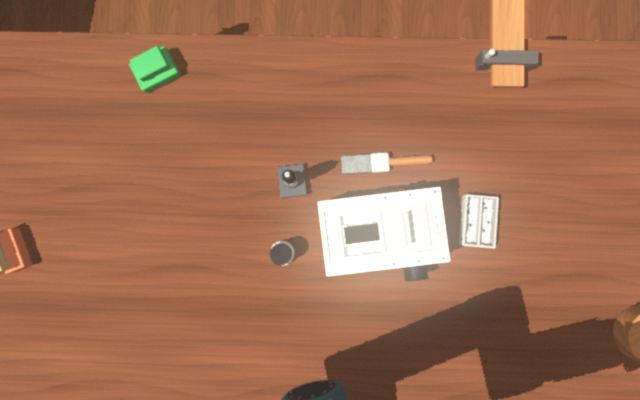

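View pics/side0.png

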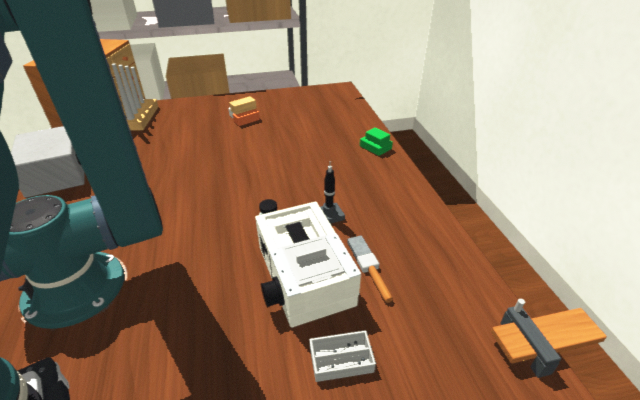

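The top view shows the white unit at about (318..449, 188..275). Its +y end points image left (world +y), with the tab at about (362,233) and the rib at about (413,227). The jar is at (282,253), the handpiece at (291,178), the brush at about (385,162) and the tray at (480,221). I'll enlarge a crop to get precise positions.

```bash
python3 - <<'E'
import cv2
a=cv2.imread("pics/top0.png")[180:285,305:460]; cv2.imwrite("pics/c1.png",cv2.resize(a,None,fx=5,fy=5,interpolation=cv2.INTER_CUBIC))
E
```

```text
(no output)
```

View pics/c1.png

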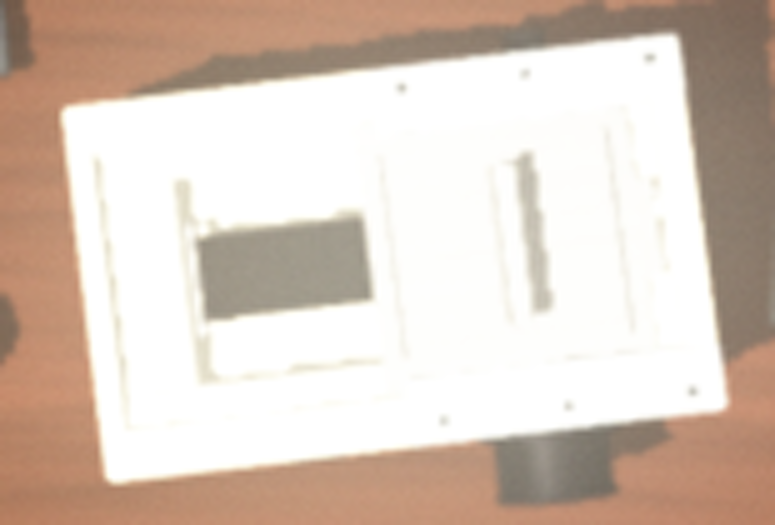

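The crop shows the unit's top corners at crop pixels (62,108), (680,35), (727,408) and (107,483). The dark tongue is at x 200..372, y 212..318, and the rib is near x 500..550, y 150..310. I'll fit the unit's pose from the four corners.

```bash
cat > h.py <<'E'
from bench import robot, snapshot
import numpy as np, cv2
from scipy.optimize import least_squares
from scipy.spatial.transform import Rotation as R
def proj(s,P,pose=None):
    T=np.linalg.inv(s["pose"] if pose is None else pose); p=np.atleast_2d(P)@T[:3,:3].T+T[:3,3]
    return np.c_[s["cx"]+s["fx"]*p[:,0]/-p[:,2], s["cy"]-s["fy"]*p[:,1]/-p[:,2]]
def world(u,P):
    P=np.atleast_2d(np.array(P,float)); c,s_=np.cos(u[2]),np.sin(u[2])
    return np.c_[u[0]+c*P[:,0]-s_*P[:,1],u[1]+s_*P[:,0]+c*P[:,1],P[:,2]]
def tcp():
    o=robot.get_obs(); T=np.eye(4); T[:3,:3]=R.from_euler("xyz",o["ee_rot"]).as_matrix(); T[:3,3]=o["tool_pos"]; return o,T
def share(u,P,T):  # shift shares in tool axes to bring the TCP to unit point P
    return (T[:3,:3].T@(world(u,P)[0]-T[:3,3]))/0.15
E
python3 - <<'E'
from h import *
s=snapshot("top")
px=(np.array([(62,108),(680,35),(727,408),(107,483)])+.5)/5-.5+[305,180]
for z in (.100,.107,.112):
    P=np.array([(75,121,0),(75,-127,0),(-75,-127,0),(-75,121,0)])/1e3+[0,0,z]
    r=least_squares(lambda u:(proj(s,world(u,P))-px).ravel(),[.5,0,0])
    print(z,r.x,np.abs(r.fun).max().round(2))
    if z==.107: u=r.x
np.save("u.npy",u)
o,T=tcp()
for n,p in dict(pad=(0,.0315,.101),rib=(0,-.05,.126),tail=(0,-.08,.126),nose=(0,.0055,.105),knobs=(0,.075,.1)).items():
    w=world(u,[p])[0]; print(n,w.round(4),((proj(s,w[None])[0]-[305,180])*5).round(0),"tcp share",share(u,[p],T).round(3))
s2=snapshot("side"); print(proj(s2,world(u,P)).round(0))
E
```

```text
0.1 [ 0.5097414  -0.08233669  0.1396335 ] 1.23
0.107 [ 0.50983898 -0.08153517  0.1396536 ] 0.85
0.112 [ 0.50990877 -0.08096262  0.13966812] 0.58
pad [ 0.5055 -0.0503  0.101 ] [305. 266.] tcp share [ 3.047 -2.187  0.788]
rib [ 0.5168 -0.131   0.126 ] [515. 243.] tcp share [ 2.933 -1.656  0.62 ]
tail [ 0.521  -0.1608  0.126 ] [591. 234.] tcp share [ 2.891 -1.46   0.62 ]
nose [ 0.5091 -0.0761  0.105 ] [370. 258.] tcp share [ 3.011 -2.017  0.761]
knobs [ 0.4994 -0.0073  0.1   ] [198. 278.] tcp share [ 3.108 -2.47   0.795]
[[316. 200.]
 [361. 272.]
 [288. 295.]
 [255. 214.]]
```

The fit is consistent: the tongue's hinge and nose and the rib all project where I see them, to within about 1 px. I'll move towards the unit with the fingers shut and the tool's x along unit +y, which takes about a -0.43 turn in total.

Emit:
carry_out:
  motion: "0.08 -0.06 0 -0.04;0.22 -0.16 0 -0.08;0.38 -0.28 0 -0.12;0.54 -0.39 0 -0.16;0.7 -0.5 0 -0.2;0.85 -0.61 0 -0.24;0.96 -0.69 0 -0.27;1 -0.72 0 -0.3"
  grip: -1

```text
time: 1.0
tool_pos: [0.294, -0.3616, 0.2195]
ee_rot: [3.141, -0.0, 1.3]
wrist_force: [-0.3, -0.6, -0.4]
width: 0.0331
finger_force: 0.0
```

```bash
python3 - <<'E'
from h import *
u=np.load("u.npy");o,T=tcp();print(o["time"],o["tool_pos"],o["ee_rot"],o["joint_positions"].round(2),share(u,[(0,.0315,.2)],T),"turn",-(u[2]+np.pi/2-o["ee_rot"][2])/np.pi)
E
```

```text
1.0 [ 0.29403129 -0.36158156  0.21948428] [ 3.14126941e+00 -4.47882818e-04  1.30042417e+00] [-1.01 -0.1   1.56  0.    1.68 -0.74] [2.37595376 0.80404554 0.1312193 ] turn -0.13051525229044975
```

Emit:
carry_out:
  motion: "0.08 0.03 0 -0.02;0.22 0.08 0 -0.04;0.38 0.13 0 -0.06;0.54 0.19 0 -0.08;0.7 0.25 0 -0.1;0.85 0.3 0 -0.12;0.96 0.33 0 -0.13;1 0.34 0 -0.13"

```text
time: 1.8
tool_pos: [0.3836, -0.2316, 0.2193]
ee_rot: [-3.142, -0.0, 1.705]
wrist_force: [0.1, -0.6, -0.3]
width: 0.0003
finger_force: 0.0
```

```bash
python3 - <<'E'
from h import *
u=np.load("u.npy");o,T=tcp();print(o["time"],o["tool_pos"],o["ee_rot"],share(u,[(0,.0315,.2)],T),"turn",-(u[2]+np.pi/2-o["ee_rot"][2])/np.pi)
E
```

```text
1.8 [ 0.38364722 -0.2316104   0.21933752] [-3.14158259e+00 -3.58188018e-04  1.70469471e+00] [1.08918682 0.96610642 0.12929725] turn -0.0018319420502009584
```

Emit:
carry_out:
  motion: "0.08 0.08 0 0;0.22 0.21 0 0;0.38 0.37 0 0;0.54 0.52 0 0;0.7 0.67 0 0;0.85 0.82 0 0;0.96 0.93 0 0;1 0.97 0 -0.002"

```text
time: 2.6
tool_pos: [0.5083, -0.064, 0.219]
ee_rot: [-3.141, -0.0, 1.711]
wrist_force: [-0.2, -0.0, -0.5]
width: 0.0004
finger_force: 0.0
```

```bash
python3 - <<'E'
from h import *
u=np.load("u.npy");o,T=tcp();s=snapshot("wrist");cv2.imwrite("pics/w1.png",s["image"][:,:,::-1])
print({k:v for k,v in s.items() if k not in("image",)});print(o["time"],o["tool_pos"],o["ee_rot"])
C=T@s["hand_eye"]
for n,p in dict(pad=(0,.0315,.101),nose=(0,.0055,.105),rib=(0,-.05,.126),ribL=(-.032,-.05,.126),ribR=(.032,-.05,.126),wallR=(.0565,.05,.107),stop=(0,.113,.107),hinge=(0,.075,.1),stripL=(-.0495,0,.11)).items(): print(n,proj(s,world(u,[p]),C).round(0),share(u,[p],T).round(3))
E
```

```text
{'fx': 295.5169902117318, 'fy': 295.5169902117318, 'cx': 319.8755603324717, 'cy': 196.93844817808903, 'hand_eye': array([[-5.76091593e-04,  9.63652946e-01,  2.67156635e-01,
         7.78237720e-02],
       [ 9.99999828e-01,  5.84520259e-04,  4.79749429e-05,
        -9.37168444e-04],
       [-1.09927270e-04,  2.67156616e-01, -9.63653117e-01,
        -1.64443680e-01],
       [ 0.00000000e+00,  0.00000000e+00,  0.00000000e+00,
         1.00000000e+00]])}
2.6 [ 0.50833184 -0.06399975  0.21901747] [-3.14096347e+00 -2.14364005e-04  1.71056404e+00]
pad [[320. 183.]] [ 0.093 -0.006  0.787]
nose [[320. 209.]] [-0.081 -0.006  0.76 ]
rib [[320. 270.]] [-0.451 -0.006  0.62 ]
ribL [[287. 270.]] [-0.451 -0.219  0.62 ]
ribR [[353. 270.]] [-0.451  0.207  0.62 ]
wallR [[380. 165.]] [0.216 0.371 0.747]
stop [[320.  94.]] [ 0.636 -0.006  0.747]
hinge [[320. 137.]] [ 0.383 -0.006  0.794]
stripL [[269. 216.]] [-0.117 -0.336  0.727]
```

View pics/w1.png

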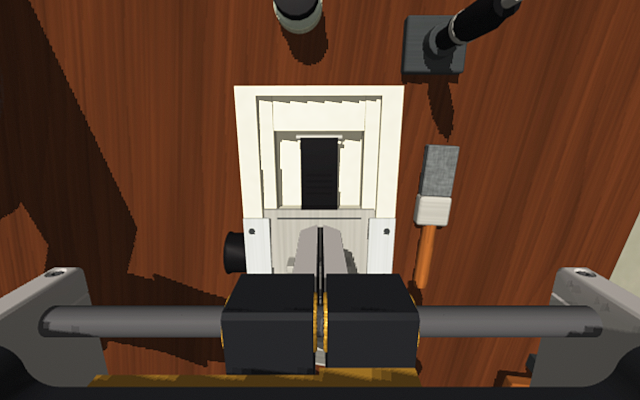

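The wrist view agrees with the fit. The tongue is centred at column 320, rows 138 to 209, and the strips end at row 218. Next I'll come down to about 5 mm above the pad.

Emit:
carry_out:
  motion: "0.04 -0.003 0.05 0;0.09 -0.006 0.15 0;0.093 -0.006 0.27 0;0.093 -0.006 0.4 0;0.093 -0.006 0.52 0;0.093 -0.006 0.61 0;0.093 -0.006 0.65 0;0.093 -0.006 0.66 0"

```text
time: 3.45
tool_pos: [0.5041, -0.0517, 0.1197]
ee_rot: [-3.14, -0.0, 1.708]
wrist_force: [-0.0, 0.2, -0.7]
width: 0.0004
finger_force: 0.0
```

Emit:
carry_out:
  motion: "0 0 0.01 0;0 0 0.02 0;0 0 0.03 0;0 0 0.036 0;0 0 0.042 0;0 0 0.048 0;0 0 0.052 0;0 0 0.052 0"

```text
time: 4.25
tool_pos: [0.5053, -0.0516, 0.1132]
ee_rot: [3.14, 0.001, 1.709]
wrist_force: [0.5, -0.6, 4.0]
width: 0.0004
finger_force: 2.1
```

```bash
python3 - <<'E'
from h import *
o,T=tcp();print(o["time"],o["tool_pos"],o["wrist_force"]);u=np.load("u.npy");print(share(u,[(0,.0315,.111)],T)*.15)
s=snapshot("wrist");cv2.imwrite("pics/w2.png",s["image"][:,:,::-1])
s=snapshot("top")["image"][180:285,305:460,::-1];cv2.imwrite("pics/t2.png",cv2.resize(s,None,fx=4,fy=4))
E
```

```text
4.25 [ 0.50533582 -0.051625    0.11317691] [ 0.53130904 -0.61641405  4.04936819]
[0.00125669 0.00029097 0.00217612]
```

I'm in contact with about 4 N, roughly 2 mm down. I'll press a little further.

Emit:
carry_out:
  motion: "0 0 0.003 0;0 0 0.006 0;0 0 0.009 0;0 0 0.012 0;0 0 0.014 0;0 0 0.014 0;0 0 0.014 0;0 0 0.014 0"

```text
time: 5.15
tool_pos: [0.505, -0.0514, 0.1109]
ee_rot: [3.141, 0.0, 1.709]
wrist_force: [-0.2, -0.6, 5.3]
width: 0.0007
finger_force: 2.6
```

```bash
python3 - <<'E'
from h import *
o,T=tcp();print(o["time"],o["tool_pos"],o["wrist_force"])
a=snapshot("wrist")["image"][:,:,::-1];b=cv2.imread("pics/w2.png")
cv2.imwrite("pics/w3.png",np.hstack([cv2.resize(x[40:300,200:440],(400,433)) for x in (b,a)]))
E
```

```text
5.15 [ 0.5049578  -0.05136048  0.11090582] [-0.16090953 -0.57748201  5.34257231]
```

View pics/w3.png

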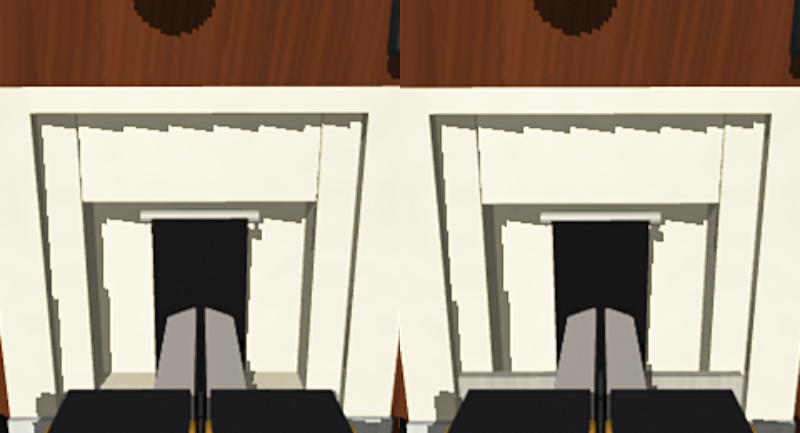

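After the second press (right), the cover's edge shows at the bottom, past where the nose stands, so the cover has been kicked out. I'll lift off and move behind the rib.

Emit:
carry_out:
  motion: "0 0 -0.06 0;0 0 -0.17 0;0 0 -0.3 0;-0.03 0 -0.42 0;-0.12 0 -0.48 0;-0.25 0 -0.5 0;-0.35 0 -0.5 0;-0.4 0 -0.5 0"

```text
time: 6.0
tool_pos: [0.5126, -0.1123, 0.1845]
ee_rot: [-3.14, -0.001, 1.707]
wrist_force: [0.0, -0.5, -0.1]
width: 0.0004
finger_force: 0.0
```

```bash
python3 - <<'E'
from h import *
u=np.load("u.npy");o,T=tcp();print(o["time"],o["tool_pos"],share(u,[(0,-.060,.124)],T))
s=snapshot("wrist");st=snapshot("top")
for y in (-.05,-.04): print(proj(st,world(u,[(0,y+.055,.105)]))-[305,180])
cv2.imwrite("pics/w4.png",np.hstack([cv2.resize(s["image"][:,120:520,::-1],(400,400)),cv2.resize(st["image"][185:280,310:455,::-1],(400,262)).repeat(1,0) if 0 else cv2.copyMakeBorder(cv2.resize(st["image"][180:285,305:460,::-1],(400,271)),0,129,0,0,cv2.BORDER_CONSTANT)]))
E
```

```text
6.0 [ 0.51263255 -0.11225734  0.18448491] [-0.19485822  0.01149344  0.40306364]
[[74.26744728 51.62544803]]
[[69.34028407 52.21018993]]
```

View pics/w4.png

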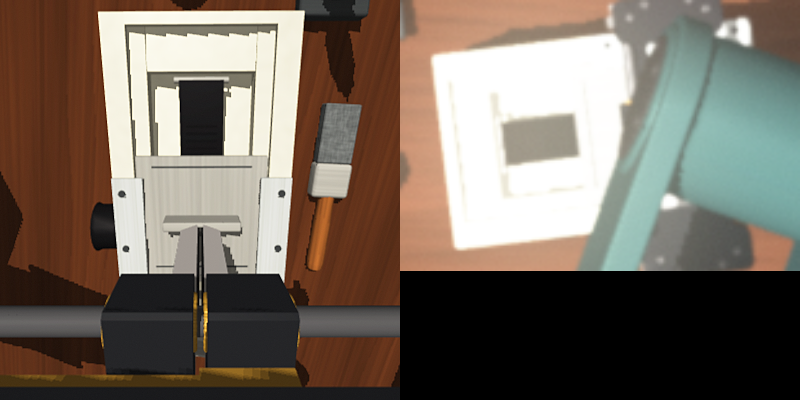

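The cover is free: its edge (row 155) is past the strips, and the rib is at row 220. I'll move behind the rib and go down to tip height 0.110.

Emit:
carry_out:
  motion: "-0.08 0.01 0 0;-0.17 0.01 0 0;-0.21 0.01 0.03 0;-0.21 0.01 0.12 0;-0.21 0.01 0.23 0;-0.21 0.01 0.33 0;-0.21 0.01 0.38 0;-0.21 0.01 0.4 0"

```text
time: 6.9
tool_pos: [0.5181, -0.1412, 0.1238]
ee_rot: [-3.139, -0.001, 1.709]
wrist_force: [-0.4, 0.4, -0.2]
width: 0.0005
finger_force: 0.0
```

```bash
python3 - <<'E'
from h import *
u=np.load("u.npy");o,T=tcp();print(o["time"],o["tool_pos"],o["wrist_force"],share(u,[(0,.0458,.124)],T), "turn",-(u[2]+np.pi/2-o["ee_rot"][2])/np.pi)
E
```

```text
6.9 [ 0.51810694 -0.14123002  0.12381833] [-0.41889277  0.36887672 -0.1584327 ] [ 7.07098653e-01  2.50193916e-05 -2.49793511e-04] turn -0.00035481558181788247
```

Emit:
carry_out:
  motion: "0.02 0 0 0;0.05 0 0 0;0.08 0 0 0;0.12 0 0 0;0.17 0 0 0;0.22 0 0 0;0.27 0 0 0;0.32 0 0 0"

```text
time: 7.7
tool_pos: [0.5122, -0.0935, 0.1257]
ee_rot: [3.141, 0.0, 1.709]
wrist_force: [0.5, -0.7, 0.5]
width: 0.0004
finger_force: 0.6
```

Emit:
carry_out:
  motion: "0.05 0 0 0;0.1 0 0 0;0.14 0 0 0;0.18 0 0 0;0.22 0 0 0;0.25 0 0 0;0.28 0 0 0;0.3 0 0 0"

```text
time: 8.5
tool_pos: [0.506, -0.0493, 0.1255]
ee_rot: [-3.141, 0.0, 1.709]
wrist_force: [-0.1, -0.9, -0.4]
width: 0.0002
finger_force: 0.6
```

```bash
python3 - <<'E'
from h import *
u=np.load("u.npy");o,T=tcp();print(o["time"],o["tool_pos"],o["wrist_force"],share(u,[(0,.046,.124)],T), "turn",-(u[2]+np.pi/2-o["ee_rot"][2])/np.pi)
cv2.imwrite("pics/w5.png",snapshot("wrist")["image"][:,:,::-1])
E
```

```text
8.5 [ 0.50601773 -0.04930486  0.12552711] [-0.13189297 -0.86874617 -0.404961  ] [ 0.09033779 -0.00480375  0.01017717] turn -0.00042998032182581236
```

View pics/w5.png

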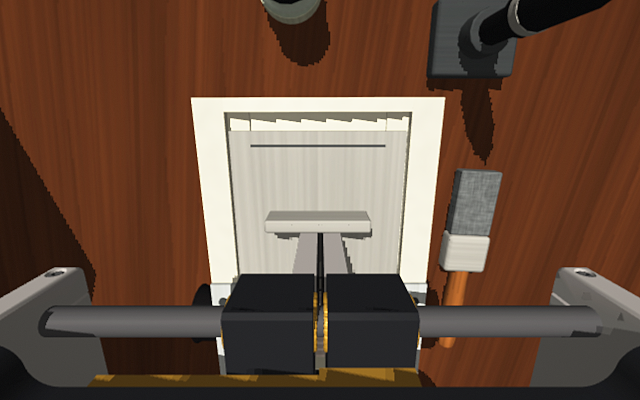

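The cover is running straight, with its edge at row 130 and the stop lip at about row 113, so about 13 mm remains. I'll finish slowly against the stop.

Emit:
carry_out:
  motion: "0.015 0 0 0;0.03 0 0 0;0.045 0 0 0;0.058 0 0 0;0.07 0 0 0;0.08 0 0 0;0.09 0 0 0;0.095 0 0 0"

```text
time: 9.35
tool_pos: [0.5045, -0.0379, 0.1259]
ee_rot: [3.141, 0.005, 1.708]
wrist_force: [-0.3, -8.6, -0.5]
width: 0.0005
finger_force: 4.0
```

Emit:
carry_out:
  motion: "0.004 0 0 0;0.008 0 0 0;0.012 0 0 0;0.016 0 0 0;0.02 0 0 0;0.02 0 0 0;0.02 0 0 0;0.02 0 0 0"

```text
time: 10.15
tool_pos: [0.5044, -0.0376, 0.1266]
ee_rot: [3.141, 0.011, 1.707]
wrist_force: [0.1, -13.2, 0.6]
width: 0.0003
finger_force: 6.3
```

```bash
python3 - <<'E'
from h import *
u=np.load("u.npy");o,T=tcp();print(o["time"],o["tool_pos"],o["wrist_force"],share(u,[(0,.046,.124)],T))
E
```

```text
10.15 [ 0.50438733 -0.03760955  0.12658089] [  0.14774546 -13.1666202    0.58479462] [ 0.01178764 -0.00482317  0.01707798]
```

The force rises with no more travel, so the cover is against the stop. I'll back off, rise and look.

Emit:
carry_out:
  motion: "-0.02 0 0 0;-0.05 0 0 0;-0.1 0 0 0;-0.16 0 0 0;-0.2 0 -0.05 0;-0.22 0 -0.2 0;-0.22 0 -0.4 0;-0.22 0 -0.5 0"

```text
time: 10.95
tool_pos: [0.5094, -0.0658, 0.2039]
ee_rot: [3.137, 0.001, 1.709]
wrist_force: [0.8, 0.0, 0.3]
width: 0.0006
finger_force: 0.0
```

Emit:
carry_out:
  motion: "-0.1 0 -0.1 0;-0.2 0 -0.2 0;-0.3 0 -0.3 0;-0.5 0 -0.4 0;-0.7 0 -0.4 0;-0.85 0 -0.4 0;-0.95 0 -0.4 0;-1 0 -0.4 0"

```text
time: 11.75
tool_pos: [0.5289, -0.2149, 0.2601]
ee_rot: [-3.141, -0.001, 1.708]
wrist_force: [-0.1, -0.6, 0.1]
width: 0.0002
finger_force: 0.0
```

```bash
python3 - <<'E'
from h import *
u=np.load("u.npy");o,T=tcp();s=snapshot("wrist");print(o["time"],o["tool_pos"],o["wrist_force"])
cv2.imwrite("pics/w6.png",s["image"][:,:,::-1]);C=T@s["hand_eye"]
for y in (-.0,.003,.113): print(y,proj(s,world(u,[(0,y,.105)]),C))
print("rib",proj(s,world(u,[(-.032,.058,.126),(.032,.058,.126)]),C))
E
```

```text
11.75 [ 0.52891666 -0.21488242  0.26014774] [-0.11001739 -0.57093373  0.08377271]
-0.0 [[320.1684742   55.54005374]]
0.003 [[320.15979738  52.22734643]]
0.113 [[319.80516571 -83.16681348]]
rib [[283.22357055 -21.7509924 ]
 [356.76650917 -22.03398734]]
```

View pics/w6.png

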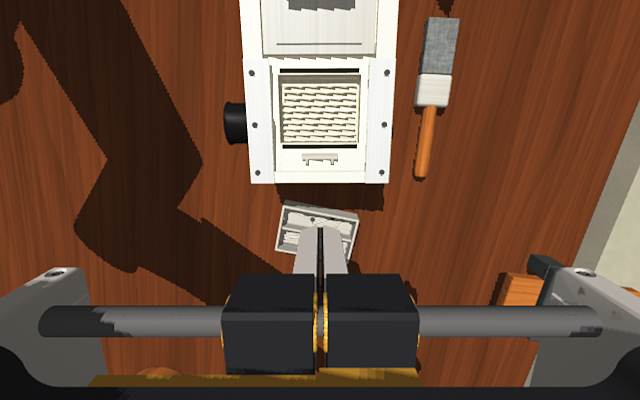

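The filter lies open (rows 70 to 145), and the cover's rear edge at row 54 matches the predicted 52 for a cover against the stop. The tray and brush are undisturbed in this view, so I'm handing in.

```bash
python3 -c "
from bench import robot
print(robot.close_job())"
```

```text
the job is handed in; nothing more can be done
None
```

I pressed the tab until the cover let go, pushed the cover by its rib up against the end stop so the filter lies open, and handed the job in at about 12 s; the verdict was not shown.

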